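Open the sprung lid of the bracket chest

ROBOT

A 6-joint arm with a two-finger parallel gripper is mounted at the origin on the work surface. World frame = base frame: x ahead of the robot, y to its left, z up, the work surface at z = 0. Lengths are in mm, angles in rad, forces in N, time in s.
With the tool pointing down it reaches from about 275 to 875 mm from the base axis. Payload 12.5 kg.
Tool frame: the origin (TCP) lies on the centre line of the jaws, within the pads' length; the fingertips stand 19 mm ahead of it and the grasp point (between the pads) is the TCP; z points along the fingers, y is the line along which they close (so a half turn about z gives the same grasp; the last joint's range is limited). The gripper opens to 85 mm and grips with 20 to 120 N. Pads are 22 mm wide; open, the fingers measure 114 mm over their backs; the gripper's body (76 mm by 85 mm) begins 54 mm behind the grasp point. The pads swing forward as they close: fully open they stand 13 mm farther back than shut.
Start: joints at [1.245, 0.351, 1.652, -0, 1.139, -0.085], TCP at [131.132, 534.124, 250.29] pointing down, gripper open.
Joint ranges: [-2.75, 2.75], [-0.79, 2.1], [0.01, 2.65], [-1.57, 4.71], [0.07, 3.14], [-2.87, 2.87]. Speed limits (rad/s): [2.22, 2.22, 2.79, 3.14, 3.14, 3.14].

INTERFACE

Orientations are given as [roll, pitch, yaw] about the fixed x, y, z axes, in that order (R = Rz(yaw) Ry(pitch) Rx(roll)).
In Python, from bench import env, optics, telemetry gives the robot as it stands (env), with the cameras (optics) and the readings (telemetry).
- The arm moves only by the tool shift_gripper, called after ">>>" as a command line: name --argument value ..., lists and objects as JSON in quotes. Schema: {"type":"object","properties":{"increments":{"type":"array","items":{"type":"number"},"minItems":5,"maxItems":50},"squeeze":{"type":"number"},"only":{"type":"string"},"quiet":{"type":"boolean"},"lines":{"type":"string"}},"required":["increments"],"additionalProperties":false}. increments is one flat list of numbers that holds 1 to 10 rows one after another, with no inner brackets; each row has 5 numbers: dx, dy, dz in shares of the most that a row can go, 1 being 50 mm, then a turn about the tool's z in parts of the range, where 1.0 means 2 pi rad, then the finger opening in mm; each row shifts and turns the commanded pose from where the row before left it, along the tool's axes as they then stand; what a row does not reach is not made up. A row lasts 1/10 s, in which the tool goes at most 50 mm and 0.15 rad, less where a joint would pass 70% of its speed; a pose out of reach is approached as far as the arm can. The fingers move at their own pace and stop on an object; squeeze is the grip in N (left out, the last holds). Time passes only in rows, so rows that do not move let the fingers close. The tool returns the time, the measured TCP pose, the force, the opening and the grip force at its end. only (a regular expression) keeps the lines of the reply that match it, lines (a string "A,B") keeps lines A to B, and quiet returns only ok. Shift and turn numbers lie between -1 and 1, and a call with a number outside is refused. Input that does not fit is refused with a message, and nothing moves.
- telemetry.get_state(): the state, without advancing time (a new reading comes with each control period).
- optics.read_camera(name): name is "scene" or "top" or "wrist"; returns a dict with "img" (480x640x3 uint8, blue, green, red), "vertical_fov" (degrees; the focal length in pixels is half the picture's height over the tangent of half this angle, whatever the lens; pixels are square), "cx", "cy" (the principal point, pixels), "position" and "attitude" of the camera in the world. Camera axes: x right, y down, z forward; pixel columns grow to the right and rows downward; lengths in mm; the calibration is good to about 2 mm. A picture is of the moment at which its call begins. There is no depth.
- env.close_job(): hands the job in; it is judged then, once.
The state is a dict: "time_s": time; "joint_positions": joint angles; "qd": joint speeds; "joint_efforts": joint torques, N m; "tool_pos": TCP position; "tcp_rot": TCP orientation; "force": force on the tool from outside, world axes, zero at the start; "moment": the same for the moment, N m; "width": finger opening in mm; "finger_force": force on a finger pad.
Only numpy, scipy, OpenCV 4.12 (cv2) and the standard library are available. Lean on these libraries where they do the work, as an engineer would, in place of code of your own. Each camera call takes 0.05 s, during which the arm holds its last target. There are 200 camera calls.

TASK

Open the blue bracket chest on the bench for restocking: press its lid down (the black pad shows where) until the spring catch lets go and the lid pops ajar, then lift it (it has a loop handle) past its balance point so that its struts carry it fully open and keep it there. Do not knock about the things lying round the chest, and leave the lid standing open on its own.

Things in the scene. Friction and masses are not known exactly. Their poses are not given: they have to be found in the camera images.
- chest: blue sheet-metal chest screwed to the bench, 240 mm wide (its y), 185 mm deep (its x), with a sloping top: 73 mm high at the front, 130 mm at the back. Origin: centre of its underside. Its x axis points from the front (the low side) to the back (the hinge side), z up.
- lid (a joint): angle of the chest's lid about its back top edge (rad): 0 shut on its catch (lid slopes 0.262 rad down to the front), -0.045 pressed fully in, grows as it opens upward, stop at 1.92. Once the catch has tripped and the press is gone, the lid rises slowly by itself to about 0.33 and rests there; lifted, it sinks back below about 1.1, and above that its struts swing it on to the stop and hold it.
- lid_press (a point): centre of the round black pad (34 mm across) on the lid's upper face, 30 mm from its front edge. Moves with the lid; x axis along the panel from front to hinge, y along the hinge, z out of the upper face. Pressing here 5 to 8 mm down (about 6 N) trips the catch for good; until then the lid cannot be lifted.
- lid_handle (a point): middle of the lid's steel loop handle: a straight round bar 10 mm thick and 110 mm long, parallel to the hinge, 35 mm in front of the lid's front edge (30 mm clear gap) and 225 mm from the hinge line, 4 mm above the plane of the underside, carried by a bar at each end. About 75 mm above the bench when shut, 140 mm when ajar; about 1 N lifts it then. Axes as lid_press.
- lid_hinge (a point): middle of the lid's hinge line, on the panel's underside, 130 mm above the bench; axes as lid_press. The lid is a rigid teal panel 190 mm (hinge to front edge) x 240 mm x 8 mm, 0.9 kg, overhanging the chest's front wall by 10 mm. Under its middle, near the pad, hang the catch's steel parts, up to 52 mm long; the struts are 20 mm inside its side edges.
- housing: loose blue pressed-steel burner housing, 180 x 140 x 45 mm, flat on the bench; origin at the centre of its underside
- bracket_a: loose aluminium angle bracket, 90 x 45 mm, 32 mm high, lying beside the chest's left (+y) side; origin at the centre of its underside
- bracket_b: the same bracket beside the chest's right (-y) side
- air_driver: loose green air screwdriver lying on its side, 240 mm long, 34 mm high; origin under its middle
- cap_bin: loose open blue plastic bin, 160 x 120 x 60 mm; origin at the centre of its underside
- burner_cap: loose dark steel burner cap, 90 mm across, 20 mm high, in front of the chest; origin at the centre of its underside
- water_bottle: loose clear bottle, 66 mm across, 190 mm tall, standing; origin at the centre of its underside

How it is judged (in metres and radians):
On the way:
1. the catch has let go and the lid has popped ajar (lid joint above 0.2) (value of joint lid above 0.2 rad), for 0.2 s.
At the end, for the whole second after the job is handed in: The lid stands open at its stop (lid joint above 1.7 rad), at rest (under 0.1 rad/s), held by its struts alone (value of joint lid above 1.7 rad and velocity of joint lid between -0.1 and 0.1 rad/s); the robot touches nothing.
It fails at once if a loose thing round the chest is shifted by more than 30 mm (distance of any of housing, bracket_a, bracket_b, air_driver, cap_bin, burner_cap, water_bottle from where it was at the start of the episode above 0.03 m).
It also fails if it takes over 72 s, if anything falls off the work surface, if the arm or the gripper's body presses on something with over 40 N, if the wrist force passes 120 N, or if a joint passes its speed limit or range.

## Working session

There is one attempt and no reset: what is moved stays moved. The work goes in short steps, Python scripts to look and compute and a tool call to move; the robot and the scene stay as the last step left them, time stands still between calls to the robot, and variables do not carry over. Pictures are saved under pics/ and viewed, at most 10 in all, crops included, and the job is handed in when it is done.

```bash
ls; mkdir -p pics; python3 - <<'E'
from bench import env, optics, telemetry
import cv2
s=telemetry.get_state();print(s)
for n in("scene","top"):
    r=optics.read_camera(n);cv2.imwrite(f"pics/{n}1.png",r["img"]);print({k:v for k,v in r.items() if k!="img"})
E
```

```text
bench.py
pics
{'time_s': 0.0, 'joint_positions': array([ 1.24541391e+00,  3.51210851e-01,  1.65244278e+00,  9.45726707e-06,
        1.13913437e+00, -8.46051879e-02]), 'qd': array([-0.00053126,  0.0014343 ,  0.00063685,  0.00114166,  0.00031076,
       -0.00155708]), 'joint_efforts': array([ 3.72572254e-05, -5.06111813e+01, -2.91407812e+01, -7.16808790e-05,
        4.55987800e-03, -1.30104132e-05]), 'tool_pos': array([131.02314066, 533.83069953, 249.76521976]), 'tcp_rot': array([-3.14040231e+00, -1.09566042e-04,  2.90081140e+00]), 'force': array([-0.35063189,  1.05354581,  0.7089028 ]), 'moment': array([ 0.02691693, -0.00340383,  0.01623483]), 'finger_force': 0.0, 'width': 85.46827025181027}
{'vertical_fov': 46.932640781928924, 'cx': 322.02534113575285, 'cy': 237.23035306297234, 'position': array([1315.73577236, 1014.0597716 ,  971.59691109]), 'attitude': array([-2.15361743,  0.00734905,  2.4798466 ])}
{'vertical_fov': 43.26729834387166, 'cx': 321.50167062221766, 'cy': 234.36676285094424, 'position': array([ 318.77574183,   -5.39668156, 1813.23498143]), 'attitude': array([-3.01115193e+00,  2.68688862e-03, -1.54040817e+00])}
```

View pics/scene1.png

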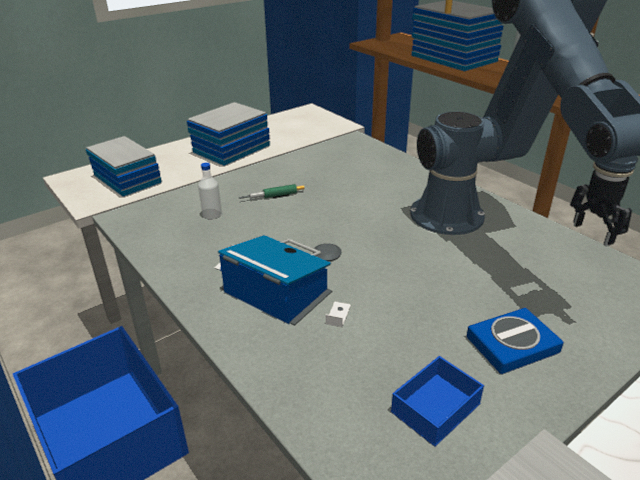

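View pics/top1.png

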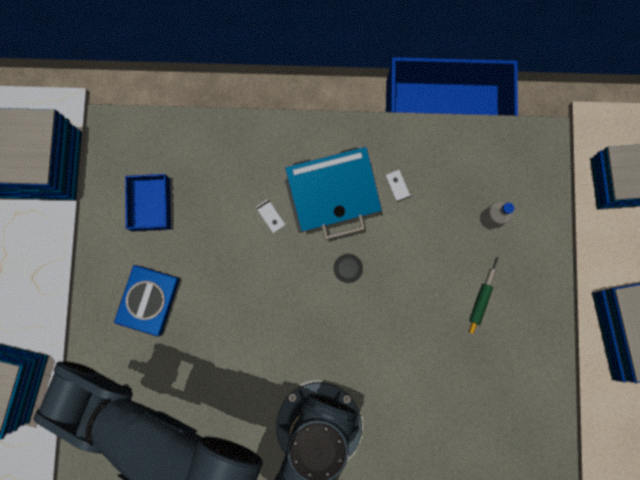

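The top view shows the chest lid at about (335,190), the pad at (339,211), the handle at (345,233), the cap at (348,268), and the brackets at (270,215) and (398,185). Next is an enlarged crop.

```bash
python3 - <<'E'
import cv2
a=cv2.imread("pics/top1.png")[135:295,240:440]
cv2.imwrite("pics/crop1.png",cv2.resize(a,None,fx=3.75,fy=3.75,interpolation=cv2.INTER_CUBIC))
E
```

```text
(no output)
```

View pics/crop1.png

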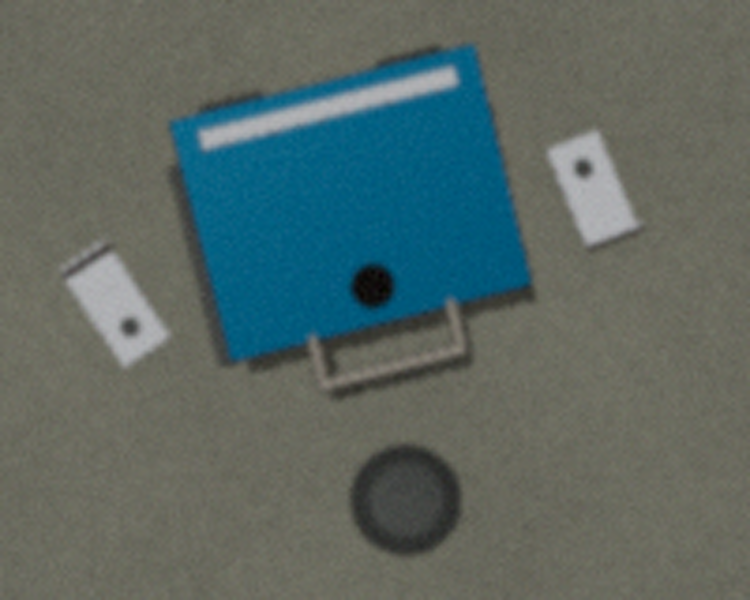

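```bash
cat > h.py <<'E'
import numpy as np
from bench import env, optics, telemetry
from scipy.spatial.transform import Rotation as R
def ray(r,uv,z):
    f=240/np.tan(np.radians(r["vertical_fov"])/2)
    d=R.from_euler('xyz',r["attitude"]).apply([(uv[0]-r["cx"])/f,(uv[1]-r["cy"])/f,1])
    p=r["position"];return p+d*(z-p[2])/d[2]
def chest():
    pass
E
python3 - <<'E'
from h import *
r=optics.read_camera("top")
P={}
for n,u,v,z in[("BL",172,122,137.7),("BR",475,45,137.7),("FR",530,287,88.5),("FL",230,362,88.5),("pad",373,286,96.3),("hL",325,386,75.6),("hR",465,350,75.6),("cap",406,499,20),("brA",117,306,25),("brB",593,188,25)]:
    P[n]=ray(r,((u+.5)/3.75-.5+240,(v+.5)/3.75-.5+135),z);print(n,P[n].round(1))
for a,b in("BL BR","FL FR","BL FL","BR FR","hL hR"):0
E
python3 - <<'E'
from h import *
r=optics.read_camera("top")
q=lambda u,v,z:ray(r,((u+.5)/3.75-.5+240,(v+.5)/3.75-.5+135),z)
BL,BR,FR,FL=q(172,122,137.7),q(475,45,137.7),q(530,287,88.5),q(230,362,88.5)
n=np.linalg.norm
print("lens",n(BL-BR),n(FL-FR),n(BL-FL),n(BR-FR))
y=(BL-BR+FL-FR)[:2];x=((BL+BR)/2-(FL+FR)/2)[:2]
print("yaw",np.arctan2(-y[0],y[1]),np.arctan2(x[1],x[0]))
h=(q(325,386,75.6)-q(465,350,75.6));print(n(h),np.arctan2(-h[0],h[1]))
w=np.arctan2(-y[0],y[1]);c=((BL+BR+FR+FL)/4)[:2];ex=np.array([np.cos(w),np.sin(w)])
# lid centre (upper) is 95*cos-8*sin.. in front of hinge
H=c+ex*(95*.966-8*.259);print("hinge",H,"pad",H-ex*(160*.966-8*.259),"handle",H-ex*(225*.966-4*.259))
E
```

```text
BL [727.3 113.6 137.7]
BR [ 793.9 -114.   137.7]
FR [ 617.5 -163.5   88.5]
FL [552.3  65.4  88.5]
pad [613.3 -42.5  96.3]
hL [537.6  -8.   75.6]
hR [ 568.9 -115.3   75.6]
cap [456.4 -74.8  20. ]
brA [603.3 159.8  25. ]
brB [ 710.6 -218.5   25. ]
lens 237.1727963196767 238.06247044410728 188.0532566706636 189.7035081452885
yaw 0.28105187890417693 0.2711235170718511
111.84456081389473 0.28359778959238485
hinge [7.58927281e+02 2.60963383e-01] pad [612.4222671  -42.03408566] handle [551.10053037 -59.73727411]Traceback (most recent call last):
  File "<stdin>", line 6, in <module>
ValueError: too many values to unpack (expected 2)
```

The measured sizes match the given ones: edges 237, 238, 188 and 190, and the handle 112. The chest yaw is about 0.28, the pad is at (613,-42,96) and the handle at (552,-60,76). I'll move above the pad, aiming slightly toward its front, and close the fingers.

The rows are not in the units I measure in: shifts go in shares of 50 mm and turns go in shares of 2 pi rad. I convert before sending: -37 mm is -0.74, -28 mm is -0.56.

>>> shift_gripper --increments '[-0.74, -0.56, 0.08, 0, 85, -0.74, -0.56, 0.08, 0, 0, -0.74, -0.56, 0.08, 0, 0, -0.74, -0.56, 0.08, 0, 0, -0.74, -0.56, 0.08, 0, 0, -0.74, -0.56, 0.08, 0, 0, -0.74, -0.56, 0.08, 0, 0, -0.74, -0.56, 0.08, 0, 0, -0.74, -0.56, 0.08, 0, 0, -0.74, -0.56, 0.08, 0, 0]' --squeeze 30

```text
time_s: 1.2
tool_pos: [424.6, 172.2, 210.2]
tcp_rot: [3.141, 0.0, 2.901]
force: [0.7, 1.1, 0.2]
width: -0.1
finger_force: 0.0
```

>>> shift_gripper --increments '[-0.76, -0.56, 0.06, 0, 0, -0.76, -0.56, 0.06, 0, 0, -0.76, -0.56, 0.06, 0, 0, -0.76, -0.56, 0.06, 0, 0, -0.76, -0.56, 0.06, 0, 0, -0.76, -0.56, 0.06, 0, 0, 0, 0, 0, 0, 0, 0, 0, 0, 0, 0]'

```text
time_s: 2.0
tool_pos: [604.8, -44.1, 191.6]
tcp_rot: [3.142, -0.001, 2.899]
force: [-0.3, 0.7, 0.3]
width: 0.1
finger_force: 0.0
```

>>> shift_gripper --increments '[0, 0, 0, 0.0239, 0, 0, 0, 0, 0.0239, 0, 0, 0, 0, 0.0239, 0, 0, 0, 0, 0.0239, 0, 0, 0, 0, 0.0239, 0, 0, 0, 0, 0.0239, 0, 0, 0, 0, 0.0239, 0, 0, 0, 0, 0, 0, 0, 0, 0, 0, 0]'

```text
time_s: 2.9
tool_pos: [604.6, -42.7, 192.5]
tcp_rot: [-3.142, -0.0, 1.856]
force: [0.1, -0.0, 0.1]
width: 0.3
finger_force: 0.0
```

In the tool's units: 20 mm is 0.4, 8 mm is 0.16.

>>> shift_gripper --increments '[0, 0, 0.4, 0, 0, 0, 0, 0.4, 0, 0, 0, 0, 0.4, 0, 0, 0, 0, 0.16, 0, 0, 0, 0, 0, 0, 0, 0, 0, 0.04, 0, 0, 0, 0, 0.04, 0, 0, 0, 0, 0, 0, 0]'

```text
time_s: 3.7
tool_pos: [605.2, -43.6, 120.8]
tcp_rot: [3.141, 0.0, 1.851]
force: [-0.0, -1.0, 0.1]
width: 0.0
finger_force: 0.0
```

>>> shift_gripper --increments '[0, 0, 0.04, 0, 0, 0, 0, 0.04, 0, 0, 0, 0, 0, 0, 0, 0, 0, 0, 0, 0]'

```text
time_s: 4.1
tool_pos: [605.0, -43.6, 116.3]
tcp_rot: [-3.141, -0.0, 1.851]
force: [-0.1, -0.6, -0.3]
width: -0.1
finger_force: 0.0
```

```bash
python3 - <<'E'
from h import *
import cv2
r=optics.read_camera("scene");cv2.imwrite("pics/scene2.png",cv2.resize(r["img"][170:350,180:400],None,fx=3,fy=3,interpolation=2))
E
```

```text
(no output)
```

View pics/scene2.png

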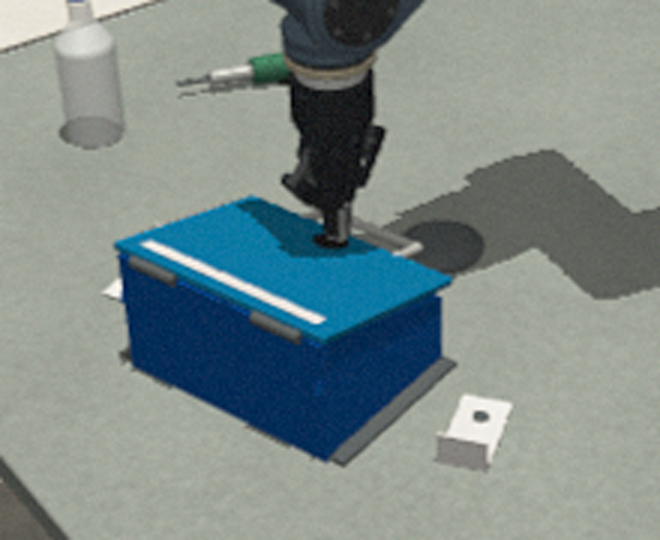

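The closed fingertips are right over the pad, at about (335,240) in the crop, and nearly touching it. I'll press in small steps.

In the tool's units: 2 mm is 0.04, 1 mm is 0.02.

>>> shift_gripper --increments '[0, 0, 0.04, 0, 0, 0, 0, 0.02, 0, 0, 0, 0, 0, 0, 0]'

```text
time_s: 4.45
tool_pos: [605.1, -43.6, 113.2]
tcp_rot: [3.142, 0.0, 1.851]
force: [-0.1, -0.6, 0.7]
width: 0.4
finger_force: 0.4
```

>>> shift_gripper --increments '[0, 0, 0.04, 0, 0, 0, 0, 0, 0, 0]'

```text
time_s: 4.65
tool_pos: [605.4, -43.5, 111.8]
tcp_rot: [3.141, 0.0, 1.851]
force: [0.3, 0.5, 5.4]
width: -0.0
finger_force: 2.7
```

>>> shift_gripper --increments '[0, 0, 0.04, 0, 0, 0, 0, 0, 0, 0]'

```text
time_s: 4.85
tool_pos: [605.7, -43.5, 110.3]
tcp_rot: [3.14, 0.001, 1.851]
force: [-1.9, 0.6, 9.6]
width: -0.1
finger_force: 4.4
```

In the tool's units: 2 mm is 0.04.

>>> shift_gripper --increments '[0, 0, 0.04, 0, 0, 0, 0, 0, 0, 0]'

```text
time_s: 5.05
tool_pos: [606.0, -43.4, 108.6]
tcp_rot: [3.139, 0.001, 1.851]
force: [0.3, 2.4, 10.9]
width: -0.2
finger_force: 5.0
```

>>> shift_gripper --increments '[0, 0, 0.04, 0, 0, 0, 0, 0, 0, 0]'

```text
time_s: 5.25
tool_pos: [606.4, -43.3, 106.8]
tcp_rot: [3.138, 0.001, 1.851]
force: [1.1, 2.6, 11.2]
width: -0.1
finger_force: 5.2
```

>>> shift_gripper --increments '[0, 0, 0.02, 0, 0, 0, 0, 0, 0, 0]'

```text
time_s: 5.45
tool_pos: [606.6, -43.3, 106.1]
tcp_rot: [3.137, 0.001, 1.851]
force: [0.8, 3.8, 13.6]
width: 0.4
finger_force: 6.3
```

In the tool's units: 1 mm is 0.02.

>>> shift_gripper --increments '[0, 0, 0.02, 0, 0, 0, 0, 0, 0, 0]'

```text
time_s: 5.65
tool_pos: [606.8, -43.2, 105.6]
tcp_rot: [3.137, 0.001, 1.851]
force: [-0.3, 3.6, 17.1]
width: 0.2
finger_force: 8.5
```

>>> shift_gripper --increments '[0, 0, -0.6, 0, 0, 0, 0, -0.8, 0, 0, 0, 0, -0.8, 0, 20, 0, -0.5, -0.4, 0, 20, 0, -0.6, 0, 0, 20, 0, 0, 0, 0, 20, 0, 0, 0, 0, 20, 0, 0, 0, 0, 20, 0, 0, 0, 0, 20, 0, 0, 0, 0, 20]'

```text
time_s: 6.65
tool_pos: [552.5, -58.6, 232.9]
tcp_rot: [-3.141, -0.0, 1.851]
force: [-0.6, 0.2, 0.6]
width: 20.1
finger_force: 0.0
```

```bash
python3 - <<'E'
from h import *
import cv2
r=optics.read_camera("scene");cv2.imwrite("pics/scene3.png",cv2.resize(r["img"][170:350,180:400],None,fx=3,fy=3,interpolation=2))
E
```

```text
(no output)
```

View pics/scene3.png

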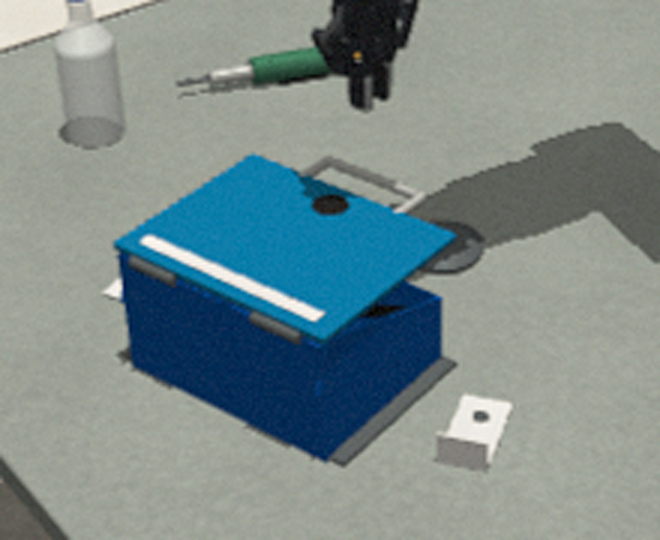

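In the tool's units: -9 mm is -0.18.

>>> shift_gripper --increments '[0, -0.18, 0, 0, 26, 0, 0, 0, 0, 26, 0, 0, 0, 0, 26, 0, 0, 0, 0, 26, 0, 0, 0, 0, 26, 0, 0, 0, 0, 26, 0, 0, 0, 0, 26, 0, 0, 0, 0, 26, 0, 0, 0, 0, 26, 0, 0, 0, 0, 26]'

```text
time_s: 7.7
tool_pos: [543.5, -61.2, 233.3]
tcp_rot: [-3.142, -0.0, 1.851]
force: [0.5, 0.3, -0.2]
width: 25.9
finger_force: 0.0
```

```bash
python3 - <<'E'
from h import *
import cv2
a=optics.read_camera("scene");b=optics.read_camera("wrist")
im=np.full((590,640,3),0,np.uint8)
c=cv2.resize(a["img"][210:270,250:350],None,fx=5,fy=5,interpolation=2)
cv2.imwrite("pics/sc4.png",c);cv2.imwrite("pics/wr4.png",b["img"])
print({k:v for k,v in b.items() if k!="img"})
import pickle;pickle.dump((a,b),open("ab.pkl","wb"))
E
```

```text
{'vertical_fov': 62.44833252376767, 'cx': 315.38325290067115, 'cy': 233.75364210458818, 'position': array([520.74482228,  15.53244901, 357.27014053]), 'attitude': array([2.82588756e+00, 6.05449641e-04, 2.80121887e-01])}
```

View pics/sc4.png

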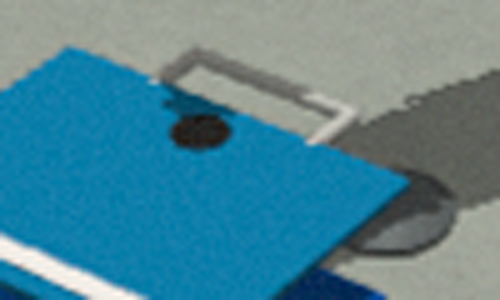

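View pics/wr4.png

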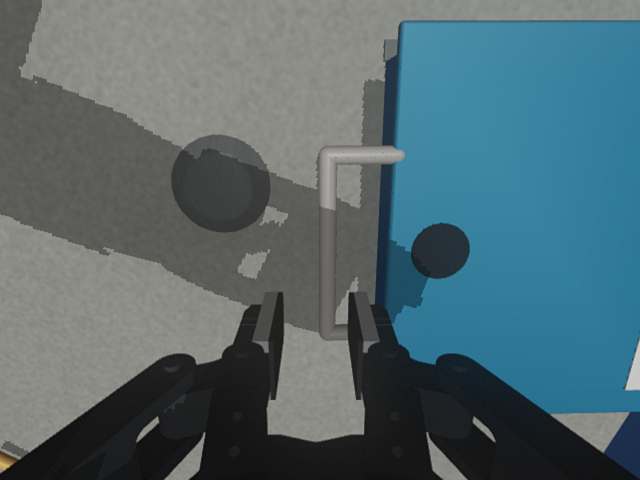

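The lid is ajar. In the wrist view the bar runs from (328,152) to (328,333). In the scene crop its ends are at (350,110) and (195,52). I'll triangulate from these.

```bash
python3 - <<'E'
from h import *
import pickle
a,b=pickle.load(open("ab.pkl","rb"))
def d(r,u,v):
    p=ray(r,(u,v),0)-r["position"];return r["position"],p/np.linalg.norm(p)
Q=[]
for s,w in(((350,110),(328,152)),((195,52),(328,333))):
    M=np.zeros((3,3));y=np.zeros(3)
    A=[d(a,s[0]/5+250,s[1]/5+210),d(b,*w)]
    for p,n in A:
        K=np.eye(3)-np.outer(n,n);M+=K;y+=K@p
    x=np.linalg.solve(M,y);Q.append(x);print(x,[np.linalg.norm(np.cross(x-p,n)) for p,n in A])
print(np.linalg.norm(Q[0]-Q[1]));m=(Q[0]+Q[1])/2;e=np.array([np.cos(.28),np.sin(.28)])
print(m,"from TCP along chest x",(m[:2]-[543.5,-61.2])@e)
H=np.array([759.4,0]);print(np.arctan2(m[2]-130,(H-m[:2])@e)+.262)
E
```

```text
[534.50183161  -6.54712928 141.61991631] [np.float64(0.8843112282769913), np.float64(0.8843112282769089)]
[ 565.79384794 -113.15649232  140.29007056] [np.float64(0.26812856108002275), np.float64(0.26812856107994354)]
111.11487328468282
[550.14783978 -59.8518108  140.95499344] from TCP along chest x 6.76152227113391
0.3122921757022433
```

In the tool's units: 26 mm is 0.52, 20 mm is 0.4.

>>> shift_gripper --increments '[0, 0.1, 0.4, 0, 28, 0, 0, 0.52, 0, 28, 0, 0, 0, 0, 28, 0, 0, 0, 0, 28]'

```text
time_s: 8.2
tool_pos: [548.4, -59.9, 187.7]
tcp_rot: [-3.141, -0.0, 1.851]
force: [-0.9, 0.7, 0.6]
width: 28.1
finger_force: 0.0
```

```bash
python3 - <<'E'
from h import *
import cv2
b=optics.read_camera("wrist");cv2.imwrite("pics/wr5.png",b["img"])
for z in(141,145):
  for u in(315,328):print(z,u,ray(b,(u,250),z))
E
```

```text
141 315 [542.89041648 -44.30814575 141.        ]
141 328 [548.63243099 -42.65390714 141.        ]
145 315 [542.486457  -42.8742407 145.       ]
145 328 [548.0939109  -41.25876816 145.        ]
```

View pics/wr5.png

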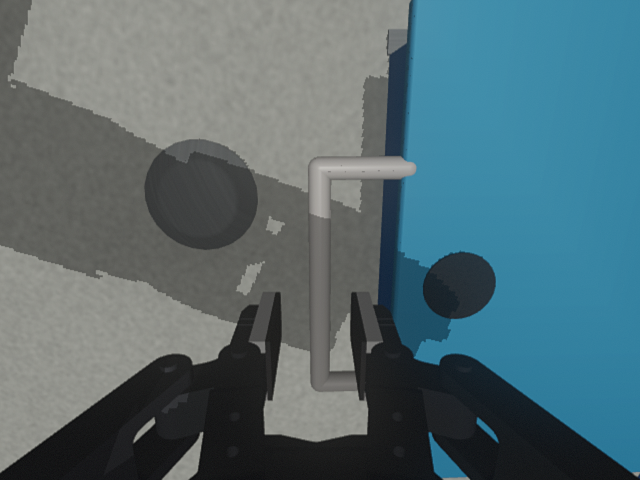

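The bar is at u≈320 and the midpoint between the fingers at ≈316, so they are about 2 mm apart. The rear finger fits the gap in front of the panel edge (≈405). I'll descend and grip.

In the tool's units: 15 mm is 0.3, 10 mm is 0.2.

>>> shift_gripper --increments '[0, 0.04, 0.3, 0, 28, 0, 0, 0.3, 0, 28, 0, 0, 0.2, 0, 28, 0, 0, 0.1, 0, 28, 0, 0, 0, 0, 28, 0, 0, 0, 0, 28]'

```text
time_s: 8.85
tool_pos: [550.5, -59.4, 142.7]
tcp_rot: [3.141, 0.0, 1.851]
force: [-0.2, 0.6, 0.9]
width: 28.2
finger_force: 0.0
```

>>> shift_gripper --increments '[0, 0, 0, 0, 0, 0, 0, 0, 0, 0, 0, 0, 0, 0, 0, 0, 0, 0, 0, 0, 0, 0, 0, 0, 0]' --squeeze 20

```text
time_s: 9.35
tool_pos: [550.2, -59.4, 142.4]
tcp_rot: [-3.142, 0.0, 1.851]
force: [-1.8, -2.7, 0.3]
width: 8.9
finger_force: 21.1
```

The bar is gripped at width ≈9. I'll follow the 225 mm arc about the hinge, checking the force as I go.

In the tool's units: -11 mm is -0.22, -10.8 mm is -0.216.

>>> shift_gripper --increments '[0, 0.02, -0.22, 0, 0, 0, 0.024, -0.214, 0, 0, 0, 0.04, -0.22, 0, 0, 0, 0.05, -0.22, 0, 0, 0, 0.062, -0.216, 0, 0, 0, 0.07, -0.214, 0, 0, 0, 0.084, -0.21, 0, 0, 0, 0.092, -0.204, 0, 0, 0, 0, 0, 0, 0]'

```text
time_s: 10.25
tool_pos: [571.1, -53.3, 230.6]
tcp_rot: [-3.141, 0.0, 1.851]
force: [-10.0, -4.4, 4.2]
width: 8.7
finger_force: 21.0
```

In the tool's units: -3 mm is -0.06, -1 mm is -0.02.

>>> shift_gripper --increments '[0, -0.06, -0.02, 0, 0, 0, 0, 0, 0, 0, 0, 0, 0, 0, 0]'

```text
time_s: 10.55
tool_pos: [570.7, -53.4, 230.5]
tcp_rot: [3.135, 0.001, 1.851]
force: [11.6, 0.9, -7.5]
width: 9.2
finger_force: 20.4
```

In the tool's units: -9.7 mm is -0.194, -9.4 mm is -0.188.

>>> shift_gripper --increments '[0, 0.028, 0.01, 0, 0, 0, 0.094, -0.18, 0, 0, 0, 0.112, -0.194, 0, 0, 0, 0.122, -0.188, 0, 0, 0, 0.132, -0.182, 0, 0, 0, 0.14, -0.176, 0, 0, 0, 0, 0, 0, 0, 0, 0, 0, 0, 0]'

```text
time_s: 11.35
tool_pos: [598.4, -45.3, 276.6]
tcp_rot: [-3.14, 0.0, 1.851]
force: [-9.8, -3.4, 7.6]
width: 9.2
finger_force: 21.3
```

In the tool's units: 9.2 mm is 0.184, -7.6 mm is -0.152.

>>> shift_gripper --increments '[0, 0.132, -0.18, 0, 0, 0, 0.154, -0.162, 0, 0, 0, 0.162, -0.152, 0, 0, 0, 0.17, -0.144, 0, 0, 0, 0.176, -0.136, 0, 0, 0, 0.184, -0.126, 0, 0, 0, 0, 0, 0, 0, 0, 0, 0, 0, 0]'

```text
time_s: 12.15
tool_pos: [646.0, -31.4, 322.0]
tcp_rot: [3.14, 0.0, 1.851]
force: [-5.8, -1.0, 8.4]
width: 8.9
finger_force: 21.3
```

In the tool's units: 10.5 mm is 0.21, 10.4 mm is 0.208.

>>> shift_gripper --increments '[0, 0.184, -0.126, 0, 0, 0, 0.198, -0.106, 0, 0, 0, 0.202, -0.096, 0, 0, 0, 0.208, -0.086, 0, 0, 0, 0.21, -0.076, 0, 0, 0, 0, 0, 0, 0, 0, 0, 0, 0, 0]'

```text
time_s: 12.85
tool_pos: [694.3, -17.3, 346.3]
tcp_rot: [3.139, 0.0, 1.851]
force: [-2.7, 1.2, 6.5]
width: 8.8
finger_force: 21.5
```

In the tool's units: 11.2 mm is 0.224, 11 mm is 0.22.

>>> shift_gripper --increments '[0, 0.212, -0.07, 0, 0, 0, 0.218, -0.054, 0, 0, 0, 0.22, -0.044, 0, 0, 0, 0.22, -0.032, 0, 0, 0, 0.224, -0.02, 0, 0, 0, 0, 0, 0, 0, 0, 0, 0, 0, 0]'

```text
time_s: 13.55
tool_pos: [747.0, -1.9, 356.8]
tcp_rot: [3.139, -0.0, 1.852]
force: [-0.7, 2.5, 5.3]
width: 8.7
finger_force: 22.0
```

In the tool's units: -40 mm is -0.8, -10 mm is -0.2.

>>> shift_gripper --increments '[0, 0, 0, 0, 85, 0, 0, -0.2, 0, 85, 0, 0, -0.8, 0, 85, 0, 0, -0.8, 0, 85, 0, -0.8, 0, 0, 85, 0, -0.8, 0, 0, 85, 0, -0.8, 0, 0, 85, 0, 0, 0, 0, 85, 0, 0, 0, 0, 85, 0, 0, 0, 0, 85]'

```text
time_s: 14.55
tool_pos: [631.8, -36.0, 445.6]
tcp_rot: [3.141, 0.0, 1.851]
force: [0.4, 0.6, 0.0]
width: 85.0
finger_force: 0.0
```

>>> shift_gripper --increments '[0, 0, 0, 0, 85, 0, 0, 0, 0, 85, 0, 0, 0, 0, 85, 0, 0, 0, 0, 85, 0, 0, 0, 0, 85, 0, 0, 0, 0, 85, 0, 0, 0, 0, 85, 0, 0, 0, 0, 85, 0, 0, 0, 0, 85, 0, 0, 0, 0, 85]'

```text
time_s: 15.55
tool_pos: [631.2, -36.1, 445.2]
tcp_rot: [3.142, 0.0, 1.851]
force: [0.3, -0.0, 0.2]
width: 84.8
finger_force: 0.0
```

```bash
python3 - <<'E'
from h import *
import cv2
r=optics.read_camera("scene");cv2.imwrite("pics/scene6.png",r["img"])
q=optics.read_camera("scene");print(cv2.absdiff(r["img"],q["img"])[150:350,180:400].mean())
E
```

```text
2.4737348484848485
```

View pics/scene6.png

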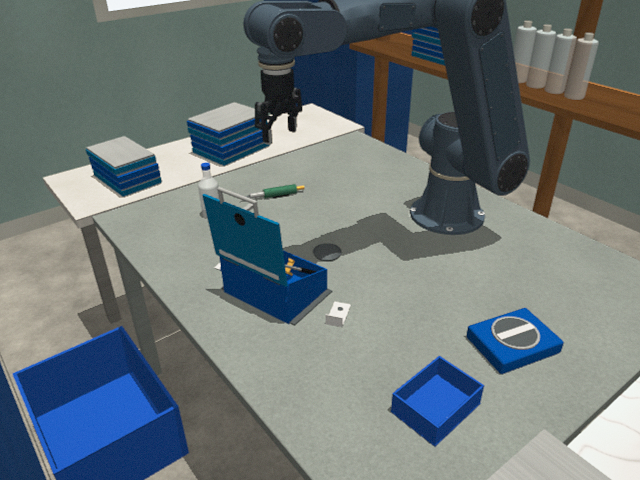

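The lid stands open, leaning past vertical, with its top at about (245,215). The gripper is clear of it at (280,115), and the loose things are where they were. I'll check that the lid is at rest and hand in.

>>> shift_gripper --increments '[0, 0, 0, 0, 85, 0, 0, 0, 0, 85, 0, 0, 0, 0, 85, 0, 0, 0, 0, 85, 0, 0, 0, 0, 85, 0, 0, 0, 0, 85, 0, 0, 0, 0, 85, 0, 0, 0, 0, 85, 0, 0, 0, 0, 85, 0, 0, 0, 0, 85]' --quiet true

```text
ok
```

```bash
python3 - <<'E'
from h import *
import cv2
r=cv2.imread("pics/scene6.png");q=optics.read_camera("scene")["img"]
d=cv2.absdiff(cv2.blur(r,(3,3)),cv2.blur(q,(3,3)))[180:330,190:340];print(d.mean(),d.max())
if d.max()<25: print(env.close_job())
E
```

```text
0.8669629629629629 9
the job is handed in; nothing more can be done
None
```

The chest lid stands open at rest, held by its struts, with the gripper clear and no loose thing visibly moved; the job is handed in, and no verdict was printed.

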